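# Roll the tube up to the pointer

## Robot

A 7-joint arm with a two-finger parallel gripper is mounted at the origin on a cart in front of the work surface, level with it; the furniture and walls round the work are solid. World frame = base frame: x ahead of the robot, y to its left, z up, the work surface at z = 0. Lengths are in mm, angles in degrees, forces in N, time in s.
With the tool pointing down it reaches from about 425 to 925 mm from the base axis. Payload 6.8 kg.
Tool frame: the origin (TCP) lies on the mounting face of the last link; the fingertips stand 173 mm ahead of it and the grasp point (between the pads) lies 155 mm ahead of it; z points along the fingers, y is the line along which they close (so a half turn about z gives the same grasp; the last joint's range is limited). The gripper opens to 85 mm and grips with 20 to 120 N. Pads are 22 mm wide; open, the fingers measure 114 mm over their backs; the gripper's body (76 mm by 85 mm) begins 54 mm behind the grasp point. The pads swing forward as they close: fully open they stand 13 mm farther back than shut.
Start: joints at [-79.418, 27.33, 1.283, 89.118, -0.659, 63.558, -4.761], TCP at [194.826, 646.286, 404.708] pointing down, gripper open.
Joint ranges: [-169.35, 169.35], [-19.33, 120.38], [-80.79, 83.38], [13.8, 139.57], [-78.32, 258.32], [9.67, 109.79], [-169.56, 169.56]. Speed limits (degrees/s): [136.94, 136.94, 180, 180, 180, 180, 180].

## Interface

Orientations are given as [roll, pitch, yaw] about the fixed x, y, z axes, in that order (R = Rz(yaw) Ry(pitch) Rx(roll)).
In Python, from bench import robot gives the robot as it stands. The module is installed in compiled form; this text tells all that it offers. Calls block until the motion is done:
- robot.move_pose(position, orientation): joint-space move of the TCP to a pose.
- robot.servo_line(position, rot=None, speed=150): straight line of the TCP; rot=None keeps the orientation; speed is the mean speed in mm/s.
- robot.move_j(angles): joint-space move.
- robot.move_gripper(opening): opening from 0.0 (shut) to 1.0 (fully open); the grip force is fixed at half the most; returns when the fingers have stopped.
- robot.hold(seconds).
- robot.ik(position, orientation): joint angles nearest the present ones, or None.
- robot.get_obs(): the state.
- robot.camera(name): name is "scene" or "top"; returns a dict with "image" (400x640x3 uint8, red, green, blue), "depth" (400x640 float32, mm along the optical axis (not along the pixel's ray), 0 where there is no reading), "vfov" (degrees; the focal length in pixels is half the picture's height over the tangent of half this angle, whatever the lens; pixels are square), "cx", "cy" (the principal point, pixels), "cam_to_world" (4x4, takes a point from camera to world coordinates). Camera axes: x right, y down, z forward; pixel columns grow to the right and rows downward; lengths in mm; the calibration is good to about 2 mm. A picture is of the moment at which its call begins.
A pose or a line that the arm cannot do raises robot.Unreachable and nothing moves.
- robot.close_job(): hands the job in; it is judged then, once.
The state is a dict: "t": time; "joint_positions": joint angles; "qvel": joint speeds; "tau": joint torques, N m; "eef_pos": TCP position; "eef_rot": TCP orientation; "force": force on the tool from outside, world axes, zero at the start; "wrist_torque": the same for the moment, N m; "grip_width": opening from 0.0 (shut) to 1.0 (fully open); "grasp_force": force on a finger pad.
Only numpy, scipy, OpenCV 4.12 (cv2) and the standard library are available. Lean on these libraries where they do the work, as an engineer would, in place of code of your own. Each camera call takes 0.05 s, during which the arm holds its last target. There are 200 camera calls.

## Task

Roll the black tube that lies on the cork-faced board along it with a fingertip on its top, over and over like a rolling pin, until it lies still with its centre line in line with the brass pointer on the board's edge rail and still square across the board. Only roll it: never pinch, lift or shove it from the side, keep the fingertips above its mid-height whenever they touch it, and do not let it run on past the pointer. Leave the pointer and the other things on the bench where they are.

Things in the scene. Friction and masses are not known exactly. Their poses are not given: they have to be found in the camera images.
- tube_center (a point): Centre, on the axis, of the loose black vacuum tube end: a round cylinder 200 mm long, rolling radius 22 mm, 0.3 kg. Site y runs along its axis; x and z turn as it rolls. On the cork its centre is 72 mm, its top 94 mm above the bench. It rolls without skidding and stops within 10 mm when let go from slow rolling. A finger rolling it by its top goes twice as far as the tube, so use short strokes.
- pointer_tip (a point): Tip of the brass pointer on the rail along the board's -x edge (towards the robot), 58 mm above the bench; its screw head reaches 69 mm. Its axes are the board's: y runs along the rail, the tube's way of rolling. The tube starts 85 to 155 mm away on the +y side and must roll to -y until tube_center has y = 0 in this frame. The tip ends 15 to 23 mm short of the tube's near end, which passes it.
- rolling_board: Fixed plywood board with a cork face on four low feet, 260 mm (its x) by 290 mm (its y); origin under its centre on the bench top, z up. The cork's top is 50 mm above the bench and covers board x -108 to +128 mm, y -142 to +142 mm. The rail with a steel rule is 20 mm wide along the -x edge, its top 56 mm above the bench.

How it is judged (in metres and radians):
On the way, in this order (a step that is already met when the one before it is completed fails the run):
1. the tube has rolled a quarter turn on the cork (angle between tube_center's own z axis and vertical above 1.2 rad and height (world z) of tube_center below 0.076 m and distance of tube_center from where it was at the start of the episode below 0.055 m), for 0.02 s.
2. the tube has rolled half a turn on the cork (angle between tube_center's own z axis and vertical above 2.6 rad and height (world z) of tube_center below 0.076 m and distance of tube_center from where it was at the start of the episode below 0.1 m), for 0.02 s.
At the end, for the whole second after the job is handed in: The tube lies at rest on the cork, its centre within 10 mm of the pointer's line along the board, its axis within 0.12 rad of square across the board, the pointer within 6 mm of where it was, and everything is released (y of tube_center in the frame of pointer_tip between -0.01 and 0.01 m and angle between the y axis of tube_center and the x axis of rolling_board, either way round below 0.12 rad and height (world z) of tube_center between 0.069 and 0.0755 m and linear speed of tube below 0.01 m/s and distance of pointer_tip from where it was at the start of the episode below 0.006 m); the robot touches nothing.
It fails at once if the tube is lifted off the cork (more than 8 mm) (height (world z) of tube_center above 0.08 m).
It fails at once if the tube is touched with the fingertips below its mid-height (pushed from the side or straddled) (contact force between the fingers and tube above 0.5 N and height (world z) of the grasp point below 0.091 m).
It fails at once if the tube runs on more than 25 mm past the pointer (y of tube_center in the frame of pointer_tip below -0.025 m).
It fails at once if the pointer is moved (distance of pointer_tip from where it was at the start of the episode above 0.008 m).
It fails at once if a bystander is moved more than 20 mm (distance of any of bench_masking_roll, bench_screw_tin, bench_pencil, bench_tape_measure, bench_chisel_2, bench_file_handle, bench_sanding_block from where it was at the start of the episode above 0.02 m).
It also fails if it takes over 58 s, if anything falls off the work surface, if the arm or the gripper's body presses on something with over 40 N, if the wrist force passes 120 N, or if a joint passes its speed limit or range.

## Working session

There is one attempt and no reset: what is moved stays moved. The work goes in short steps, each a Python script; the robot and the scene stay as the last script left them, time stands still between calls to the robot, and variables do not carry over. Pictures are saved under pics/ and viewed, at most 10 in all, crops included, and the job is handed in when it is done.

```bash
mkdir -p pics; cat > h.py <<'E'
import numpy as np, cv2
from bench import robot
def P(c,u,v,z=None):
    f=c["image"].shape[0]/2/np.tan(np.radians(c["vfov"]/2))
    d=np.array([(u-c["cx"])/f,(v-c["cy"])/f,1.0]); T=np.array(c["cam_to_world"])
    if z is None: s=c["depth"][int(round(v)),int(round(u))]
    else: s=(z-T[2,3])/(T[:3,:3]@d)[2]
    return T[:3,:3]@(d*s)+T[:3,3]
E
python3 - <<'E'
from h import *
import pickle
for n in("top","scene"):
    c=robot.camera(n); pickle.dump(c,open(n+".pkl","wb"))
    cv2.imwrite(f"pics/{n}0.png",c["image"][:,:,::-1]); print(np.array(c["cam_to_world"]).round(2),c["vfov"])
print(robot.get_obs())
E
```

```text
[[-3.0000e-02 -1.0000e+00  6.0000e-02  4.0075e+02]
 [-1.0000e+00  3.0000e-02  0.0000e+00  2.1298e+02]
 [-0.0000e+00 -6.0000e-02 -1.0000e+00  9.3245e+02]
 [ 0.0000e+00  0.0000e+00  0.0000e+00  1.0000e+00]] 47.467656192207535
[[-5.5000e-01 -4.8000e-01  6.8000e-01 -8.5980e+01]
 [-8.3000e-01  3.3000e-01 -4.4000e-01  5.8615e+02]
 [-2.0000e-02 -8.1000e-01 -5.8000e-01  5.6321e+02]
 [ 0.0000e+00  0.0000e+00  0.0000e+00  1.0000e+00]] 48.71504374279149
{'t': 0.1, 'joint_positions': array([-79.41856083,  27.37243856,   1.27894009,  89.17139313,
        -0.65740052,  63.55844368,  -4.76041863]), 'qvel': array([-0.02226729, -0.10371268,  0.03916285,  0.03604468, -0.08321084,
        0.04896533, -0.04105134]), 'tau': array([ 4.82288204e-03, -5.97760856e+01,  1.61362879e+00, -2.81955028e+01,
        1.27618090e-02,  4.92176405e-03, -1.11557074e-05]), 'eef_pos': array([194.7285362 , 646.04922316, 403.8153988 ]), 'eef_rot': array([-1.79905374e+02,  7.72200524e-03,  1.63228647e+02]), 'force': array([-0.04597434,  0.15539994,  0.71246999]), 'wrist_torque': array([0.03603521, 0.01390747, 0.01367072]), 'grasp_force': 0.0, 'grip_width': 1.001628237900968}
```

View pics/top0.png

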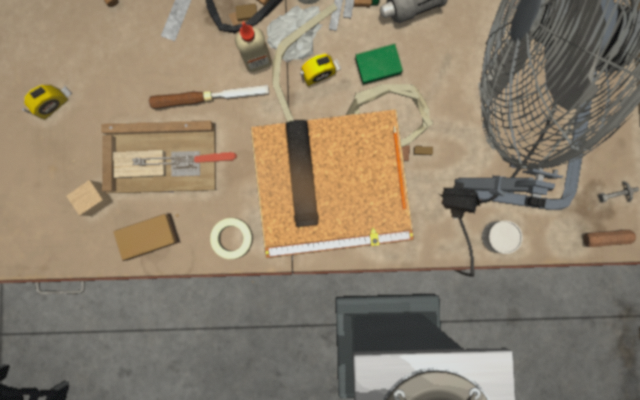

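View pics/scene0.png

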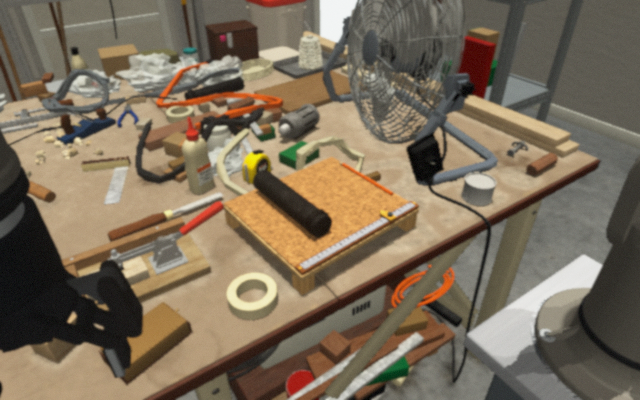

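```bash
python3 - <<'E'
import cv2
im=cv2.imread("pics/top0.png")[100:265,240:430]
cv2.imwrite("pics/crop0.png",cv2.resize(im,None,fx=4,fy=3.6,interpolation=cv2.INTER_CUBIC))
E
```

```text
(no output)
```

View pics/crop0.png

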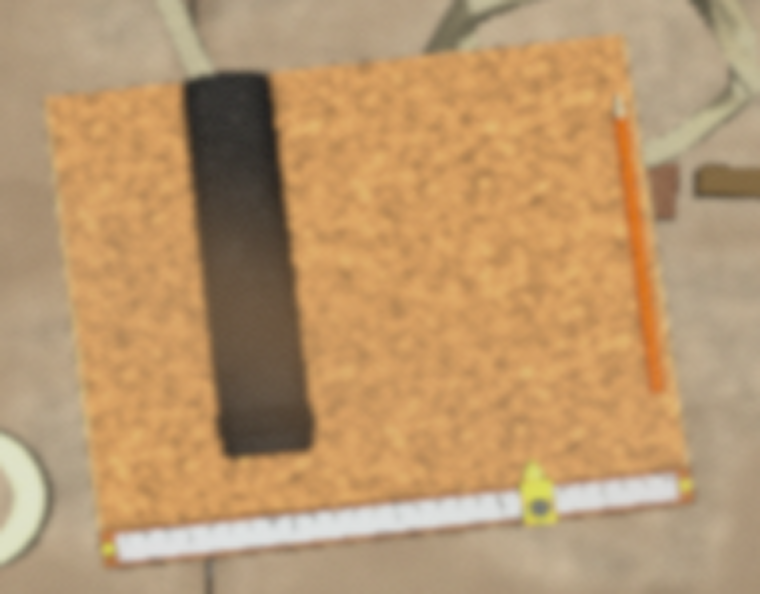

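```bash
cat >> h.py <<'E'
def tube(c):
    """tube centre, axis angle(deg, mod 180) from the dark blob over the cork"""
    f=c["image"].shape[0]/2/np.tan(np.radians(c["vfov"]/2))
    m=(c["image"].max(2)<95).astype(np.uint8); m[:105]=0; m[232:]=0; m[:,:250]=0; m[:,412:]=0
    n,l,s,_=cv2.connectedComponentsWithStats(m); k=1+s[1:,4].argmax()
    v,u=np.nonzero(l==k); r=cv2.minAreaRect(np.c_[u,v].astype(np.float32))
    b=cv2.boxPoints(r); w=np.array([P(c,*p,78) for p in b])
    e=[w[(i+1)%4]-w[i] for i in range(2)]; L=[np.linalg.norm(x) for x in e]
    a=e[int(np.argmax(L))]
    return w.mean(0)[:2],np.degrees(np.arctan2(a[1],a[0]))%180,L
E
python3 - <<'E'
from h import *
import pickle
c=pickle.load(open("top.pkl","rb"))
q=lambda u,v,z:P(c,240+(u+.5)/4-.5,100+(v+.5)/3.6-.5,z)
cs=[q(48,98,50),q(625,38,50),q(692,495,53),q(105,565,53)]
for x in cs: print(x.round(1))
print("ang x",[np.degrees(np.arctan2(*(a-b)[1::-1])) for a,b in((cs[0],cs[3]),(cs[1],cs[2]))],"y",np.degrees(np.arctan2(*(cs[0]-cs[1])[1::-1])))
tip=q(533,465,58); print("tip",tip)
e1,e2=q(228,78,80),q(267,450,80); print("tube",e1,e2,(e1+e2)/2,np.degrees(np.arctan2(*(e1-e2)[1::-1])))
print(tube(c)); print(P(c,302,175),P(c,340,180))
for yaw in(-84,90,96,270):
    for a in(yaw,): print(a,robot.ik([(e1+e2)[0]/2,(e1+e2)[1]/2,260],[180,0,a]))
E
```

```text
[608.9 348.3  50. ]
[633.6  63.7  50. ]
[383.8  41.8  53. ]
[354.8 325.3  53. ]
ang x [np.float64(5.17010249192532), np.float64(5.014007271927067)] y 94.95616552134548
tip [402.0567488  118.28370051  58.        ]
tube [609.98253135 257.99982039  80.        ] [413.43194711 244.77078699  80.        ] [511.70723923 251.38530369  80.        ] 3.850542236273884
(array([556.53512878, 255.4775934 ]), np.float64(4.230047529257973), [np.float64(40.75558221800653), np.float64(113.63402717511784)])
[505.41724205 249.89702286  93.59775652] [498.85679737 178.01025424  50.04099844]
-84 [-21.78853769  28.43724339 -13.63654939 109.77626719   9.49991952
  42.86140441 145.17611542]
90 [-51.05597411  29.68004029  24.30782497 111.82635381 -17.69796194
  42.10414387 -16.3102514 ]
96 [-50.22504028  29.49318315  23.18854605 111.77164367 -16.83972491
  42.00290505 -11.10080502]
270 [-22.82183053  28.31930311 -12.30798967 109.85002647   8.57487348
  42.70430863 139.98279954]
```

```bash
cat >> h.py <<'E'
TH=np.radians(5.05); U=np.array([np.cos(TH),np.sin(TH)]); V=np.array([-U[1],U[0]])
TIP=np.array([402.06,118.28]); YAW=94.6
def see(save=None):
    """tube centre in pointer frame (x,y), axis angle relative to board, from depth"""
    c=robot.camera("top")
    if save: cv2.imwrite(save,c["image"][:,:,::-1])
    f=200/np.tan(np.radians(c["vfov"]/2)); d=c["depth"]; v,u=np.nonzero(d>0); s=d[v,u]
    T=np.array(c["cam_to_world"]); p=(T[:3,:3]@np.c_[(u-c["cx"])/f*s,(v-c["cy"])/f*s,s].T).T+T[:3,3]
    q=np.c_[(p[:,:2]-TIP)@U,(p[:,:2]-TIP)@V]
    k=(p[:,2]>84)&(p[:,2]<98)&(q[:,0]>5)&(q[:,0]<235)&(q[:,1]>-40)&(q[:,1]<150); q=q[k]
    a=np.polyfit(q[:,0],q[:,1],1)
    xm=(q[:,0].min()+q[:,0].max())/2
    return np.array([xm,np.polyval(a,xm)]),np.degrees(np.arctan(a[0])),len(q),np.ptp(q[:,0])
def W(x,y,z): return [*(TIP+x*U+y*V),z]
def fz(): return robot.get_obs()["force"][2]
def stroke(x,y,dy,z0,F=6,off=None,speed=45):
    """press on the tube top at (x,y), roll finger by -dy, lift"""
    robot.servo_line(W(x,y,z0+12),speed=150); f0=fz(); z=z0+2
    robot.servo_line(W(x,y,z),speed=60)
    while fz()-f0<F and z>z0-6:
        z-=.5; robot.servo_line(W(x,y,z),speed=20)
    f1=fz()-f0
    robot.servo_line(W(x,y-dy,z),speed=speed); o=robot.get_obs(); robot.hold(.15)
    robot.servo_line(W(x,y-dy,z+12),speed=60)
    print("z",z,"f",round(f1,1),(o["force"]).round(1),"t",round(robot.get_obs()["t"],2)); return z
E
python3 - <<'E'
from h import *
print(see())
robot.move_gripper(.6); p=W(110,133,300)
robot.move_pose(p,[180,0,YAW])
o=robot.get_obs(); print(o["t"],o["eef_pos"],o["eef_rot"],o["force"]); print(see("pics/a.png"))
E
```

```text
(array([121.4394849 , 123.68005851]), np.float64(-0.5038712701514455), 2124, np.float64(199.58253616595366))
2.4083 [499.46350266 262.25703434 300.1267471 ] [ 1.79992607e+02 -5.66409129e-02  9.47868938e+01] [ 0.95350439  0.16806104 -0.09262542]Traceback (most recent call last):
  File "<stdin>", line 5, in <module>
  File "h.py", line 29, in see
    a=np.polyfit(q[:,0],q[:,1],1)
    raise TypeError("expected non-empty vector for x")
TypeError: expected non-empty vector for x
```

View pics/a.png

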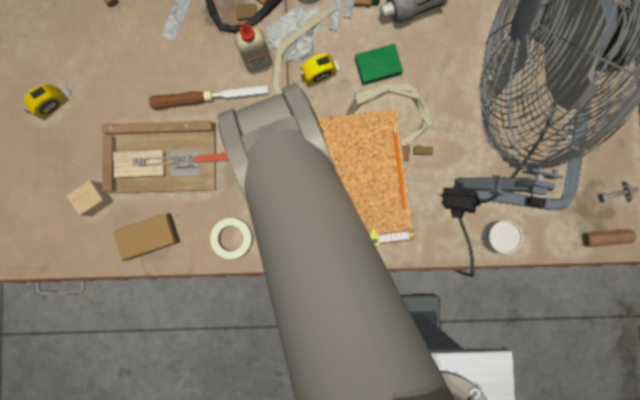

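The arm hides the tube from the top camera, so I'll use the scene camera for feedback. First stroke:

```bash
python3 - <<'E'
from h import *
stroke(121,132.5,36,264)
c=robot.camera("scene"); cv2.imwrite("pics/b.png",c["image"][:,:,::-1]); 
E
```

```text
z 263.0 f 8.4 [-4.6 -1.3 13.1] t 6.05
```

View pics/b.png

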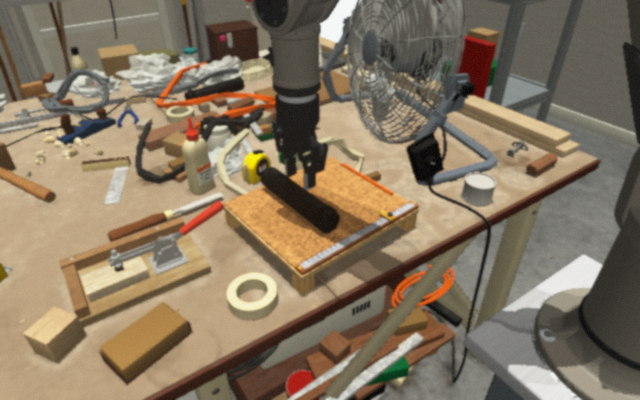

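```bash
cat >> h.py <<'E'
from scipy.optimize import least_squares
def cloud(n):
    c=robot.camera(n); f=200/np.tan(np.radians(c["vfov"]/2)); d=c["depth"]; v,u=np.nonzero(d>0); s=d[v,u]
    T=np.array(c["cam_to_world"]); p=(T[:3,:3]@np.c_[(u-c["cx"])/f*s,(v-c["cy"])/f*s,s].T).T+T[:3,3]
    return np.c_[(p[:,:2]-TIP)@U,(p[:,:2]-TIP)@V,p[:,2]],c
def see(g,n="scene"):
    q,c=cloud(n)
    k=(q[:,2]>62)&(q[:,2]<100)&(q[:,0]>12)&(q[:,0]<230)&(abs(q[:,1]-g)<40); q=q[k]
    r=least_squares(lambda p:np.hypot((q[:,1]-p[0]-p[1]*(q[:,0]-121))/np.hypot(1,p[1]),q[:,2]-p[2])-22,[g,0,72],loss="soft_l1",f_scale=1.5)
    return r.x[0],np.degrees(np.arctan(r.x[1])),r.x[2],len(q),np.median(abs(r.fun)).round(2),np.percentile(q[:,0],[1,99]).round(0)
E
python3 - <<'E'
from h import *
print(see(105))
E
```

```text
(np.float64(106.42117929709083), np.float64(-0.7585324596161405), np.float64(71.78415662946453), 1967, np.float64(0.69), array([ 18., 215.]))
```

```bash
python3 - <<'E'
from h import *
y=106.4
for i in range(4):
    stroke(121,y+10,40,263.5); s=see(y-20); print(np.round(s[:4],2))
    if abs(s[0]-(y-20))>6 or abs(s[1])>3: break
    y=s[0]
E
```

```text
z 263.0 f 7.0 [-4.2 -0.6 12. ] t 9.54
[ 8.621e+01 -7.500e-01  7.165e+01  1.933e+03]
z 263.0 f 8.2 [-3.7 -1.3 13.1] t 12.98
[ 6.603e+01 -7.800e-01  7.155e+01  1.884e+03]
z 263.0 f 8.9 [-5.2 -1.3 12.5] t 16.43
[ 4.589e+01 -8.400e-01  7.156e+01  1.856e+03]
z 263.0 f 7.1 [-5.1 -1.7 13.7] t 19.87
[ 2.557e+01 -1.030e+00  7.156e+01  1.821e+03]
```

```bash
python3 - <<'E'
from h import *
y=25.6
for i in range(2):
    d=y if i else 25.6
    d=25.6 if i==0 else 2*y
    stroke(121,y+d/4,d,263.5,speed=35); s=see(y-d/2); print(np.round(s[:4],2)); y=s[0]
p=robot.get_obs()["eef_pos"]
robot.servo_line([*p[:2],400],speed=150)
robot.move_pose([194.8,646.3,404.7],[180,0,163])
print(np.round(see(0)[:4],2),np.round(see(0,"top")[:4],2),robot.get_obs()["t"])
for n in("top","scene"):
    im=robot.camera(n)["image"][:,:,::-1]; im=im[100:265,240:430] if n=="top" else im[150:300,220:420]
    cv2.imwrite(f"pics/f_{n}.png",cv2.resize(im,None,fx=4,fy=3.6 if n=="top" else 4,interpolation=cv2.INTER_CUBIC))
E
```

```text
z 263.5 f 8.3 [-2.4 -0.3  8.6] t 22.88
[ 1.268e+01 -9.800e-01  7.156e+01  1.804e+03]
z 263.5 f 8.9 [-3.5 -0.   8.9] t 25.87
[-6.000e-02 -9.500e-01  7.160e+01  1.788e+03]
[-3.000e-02 -9.600e-01  7.162e+01  1.788e+03] [-6.800e-01 -7.400e-01  7.338e+01  2.469e+03] 29.2083
```

View pics/f_top.png

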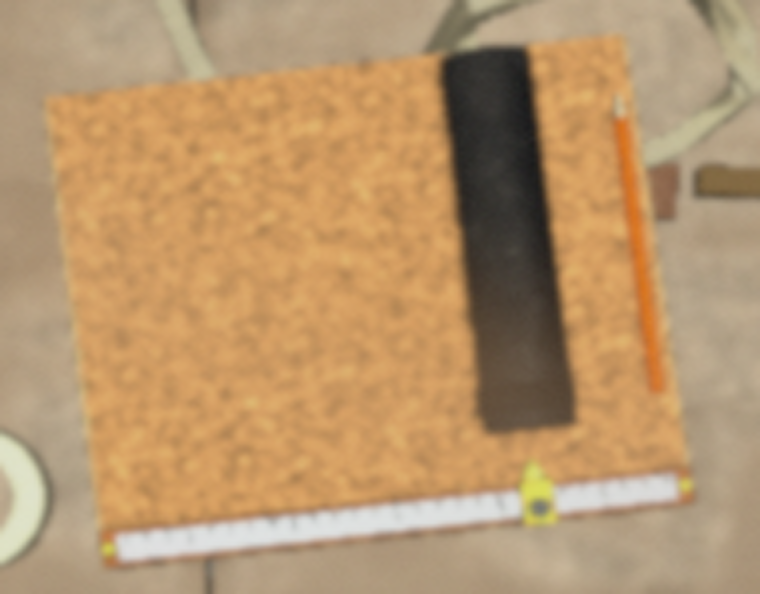

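View pics/f_scene.png

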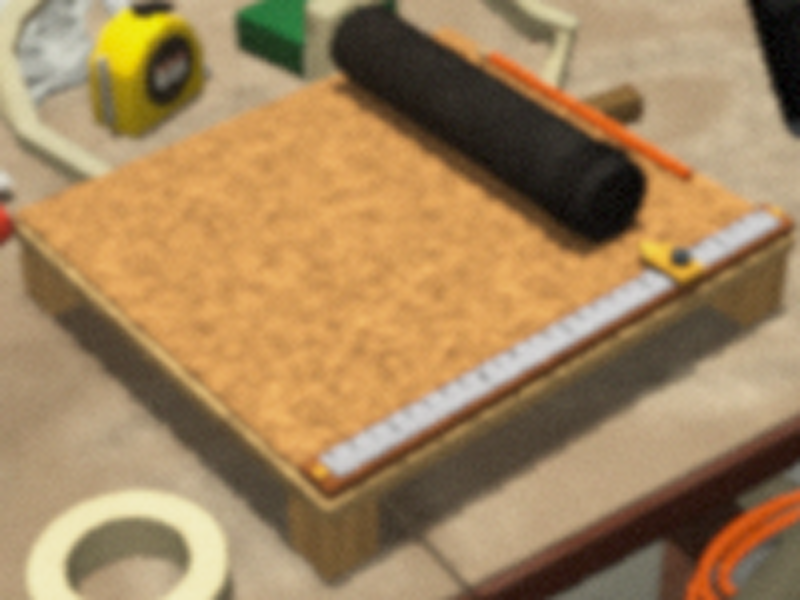

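The top crop shows the tube's near end centred at about (528,428), in line with the pointer tip at (533,465). The scene crop agrees. The pencil and the other items haven't moved.

```bash
python3 -c "
from bench import robot
print(robot.close_job())"
```

```text
the job is handed in; nothing more can be done
None
```

I rolled the tube about 124 mm in seven top strokes and handed the job in at about 29 s. My last camera check had its centre within about 1 mm of the pointer line and its axis about 1° off square, with no visible movement of the pointer or pencil; the hand-in returned no verdict.

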